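# Zero a thickness probe and hold it on the marked spot of a tilted plate

## Task

Take the spring-tipped coating-thickness probe out of its stand and zero it: press its tip lightly, with the probe square to the surface, on the middle of the round steel reference disc for about a second. Then press it just as lightly on the spot marked with a cross inside a ring on the tilted sample plate, and finish the program while still holding it there, square to the plate, with the spring tip about half way in. Do not tilt the plate further, and leave the other things on the bench where they are.

Things in the scene. Friction and masses are not known exactly. Their poses are not given: they have to be found in the camera images.
- probe: round pen-like probe, 0.15 kg, 108 mm long, standing tip-down in its stand. Origin: end of its tip with the spring out; z up its axis to the handle. From the tip end: steel tip 8 mm thick, round end, 14 mm out of the nose; steel nose 18 mm thick, z 14 to 44; black collar 36 mm across, 44 to 50; grey handle 24 mm across, 50 to 108 (grip here, fingers along the axis). Yaw does not matter
- tip (a joint): how far the probe's spring tip is pushed in: 0 = fully out, 0.010 = the stop (m). Spring: about 0.8 N to start it, about 4.8 N at the stop (400 N/m); half way in (0.005) is about 2.8 N
- tip_end (a point): the end of the probe's tip (moves in with the tip), on its axis
- stand: fixed black plastic block 70 x 70 x 60 mm on a 90 mm wide, 6 mm thick foot; upright hole 21 mm wide right through its middle, in which the probe hangs by its collar, tip end 16 mm above the bench; the probe must be lifted about 45 mm to be clear. Origin: centre of its underside, z up
- ref: fixed reference: bright steel disc 44 mm across and 20 mm high in a black round base 64 mm across and 14 mm high. Origin: centre of its underside, z up
- ref_top (a point): centre of the reference disc's flat top, 20 mm above the bench
- stage: fixed aluminium tilting stage: foot 120 (x) x 146 (y) x 12 mm with two cheeks 78 mm high at y = -66 and +66 mm; the sample plate hangs between them on an axis along y, 66 mm above the bench. Origin: centre of its underside, z up
- plate (a joint): tilt of the sample plate (rad): 0 = level; at larger values its face leans towards the stage's -x side (its -x edge goes down). Between 0.12 and 0.40 at the start. A stiff friction hinge that stays where it is under light pushes
- spot (a point): centre of the wanted mark, a thin black cross in a ring 24 mm across, on the upper face of the white sample plate (100 x 110 x 8 mm). Plate axes, z square out of the face. It lies at x +16, y -20 mm of the plate's middle, 4 mm above the tilt axis. Other marks, not wanted: plain ring (x -26, y -22), plain square (x 0, y +26)
- block: loose square steel block 40 x 40 x 20 mm, a bystander; origin: centre of underside
- marker: loose white marker pen with black cap, 118 mm long, 16 mm thick, lying along its x, a bystander; origin: on its underside, 40 mm from the end of the white barrel
- dish: loose closed culture dish 90 mm across, 16 mm high, a bystander; origin: centre of underside
- jar: loose screw-cap jar 52 mm across, 75 mm high, a bystander; origin: centre of underside
- mouse: loose black computer mouse 100 x 58 x 32 mm, a bystander; origin: centre of underside
- slidebox: loose white slide box 88 x 63 x 28 mm, a bystander; origin: centre of underside
Mind the look-alikes: they are no part of the job. Leave any green or pink look-alike of the ref alone.

How it is judged:
By the outcome, as a careful person would: the job done as asked, in the order asked, and still so for the second after the job is handed in, while the arm keeps its last pose, push and grip.
It also fails if it takes over 64 s, if anything falls off the work surface, if the arm or the gripper's body presses on something with over 40 N, if the wrist force passes 120 N, or if a joint passes its speed limit or range.

## Robot

A 6-joint arm with a two-finger parallel gripper is mounted at the origin on the work surface. World frame = base frame: x ahead of the robot, y to its left, z up, the work surface at z = 0. Lengths are in m, angles in rad, forces in N, time in s.
With the tool pointing down it reaches from about 0.3 to 0.95 m from the base axis. Payload 3.1 kg.
Tool frame: the origin (TCP) lies on the centre line of the jaws, within the pads' length; the fingertips stand 17 mm ahead of it and the grasp point (between the pads) lies 2 mm behind it; z points along the fingers, y is the line along which they close (so a half turn about z gives the same grasp; the last joint's range is limited). The gripper opens to 85 mm and grips with 20 to 120 N. Pads are 22 mm wide; open, the fingers measure 114 mm over their backs; the gripper's body (76 mm by 85 mm) begins 54 mm behind the grasp point. The pads swing forward as they close: fully open they stand 13 mm farther back than shut.
Start: joints at [-0.07, 0.308, 1.634, -0, 1.2, -0.07], TCP at [0.625, -0, 0.208] pointing down, gripper open.
Joint ranges: [-3.06, 3.06], [-0.79, 1.96], [0.05, 2.63], [-1.19, 4.34], [0.05, 2.64], [-2.94, 2.94]. Speed limits (rad/s): [2.79, 2.79, 3.14, 3.14, 3.14, 3.14].

## Interface

Orientations are given as a unit quaternion [w, x, y, z].
In Python, from workcell import env gives the robot as it stands. The module is installed in compiled form; this text tells all that it offers.
- The arm moves only by the tool send_rows, never from a script. Its argument "commands" is a list of rows, each an object of numbers: "x", "y", "z": the shift along the tool's x, y, z in m; "turn": the turn about the tool's z in degrees. In form: [{"x": .., "y": .., "z": .., "turn": ..}, ...]. A call has 1 to 20 rows; each row shifts and turns the commanded pose from where the row before left it, along the tool's axes as they then stand; what a row does not reach is not made up. A row lasts 1/10 s, in which the tool goes at most 50 mm and 8.59 degrees, less where a joint would pass 70% of its speed; a pose out of reach is approached as far as the arm can. A call is refused whole if a number of a shift passes 0.05 or a number of a turn 8.59, either way. A call with a gripper value outside its range is refused whole. "gripper" is the opening, from 0 (shut) to 1 (fully open), set as the call begins (left out, the last holds). The fingers move at their own pace and stop on an object; "grip_force" is the grip in N (left out, the last holds). Time passes only in rows, so rows that do not move let the fingers close. It gives the time, the measured TCP pose, the force, the opening and the grip force at its end, in the units of the state.
- env.read_state(): the state, without advancing time (a new reading comes with each control period).
- env.get_image(name): name is "scene" or "side" or "wrist"; returns a dict with "image" (480x640x3 uint8, red, green, blue), "camera_matrix" (3x3 intrinsics, pixels), "R" (3x3) and "t" (3): a world point X has camera coordinates R X + t; the wrist camera has in their place "mount" (4x4, takes a point from camera to tool coordinates, whose origin is the TCP and whose axes are the flange's). Camera axes: x right, y down, z forward; pixel columns grow to the right and rows downward; lengths in m; the calibration is good to about 2 mm. A picture is of the moment at which its call begins: read the wrist's pose just before it. There is no depth.
- env.hand_in(): hands the job in; it is judged then, once.
Trained networks look in the newest picture that a camera, given by its name, has taken for a name from the list of things; names that differ only in an ending like _2 or _b are one class to them, and where a whole thing is asked for, a point or a joint stands for the part that bears it (a point fixed in the world has none). Each returns a list of dicts, best first, with "conf" (0 to 1); they miss things now and then, are a little off and sometimes report something else, mostly with a low value. They report only what shows in the picture. A call takes as long as a camera call. They do not tell look-alikes from the thing itself.
- env.outline_of(camera, thing): "mask" (480x640 bool, what is visible of it) and "box" ([left, top, right, bottom] in pixels, round what is visible of it).
The state is a dict: "time": time; "qpos": joint angles; "dq": joint speeds; "joint_torque": joint torques, N m; "tcp_pos": TCP position; "orientation": TCP orientation; "contact_force": force on the tool from outside, world axes, zero at the start; "ft_torque": the same for the moment, N m; "grip_width": finger opening in m; "grip_force": force on a finger pad.
Only numpy, scipy, OpenCV 4.12 (cv2) and the standard library are available. Lean on these libraries where they do the work, as an engineer would, in place of code of your own. Each camera call takes 0.05 s, during which the arm holds its last target. There are 200 camera calls.

## Working session

There is one attempt and no reset: what is moved stays moved. The work goes in short steps, Python scripts to look and compute and a tool call to move; the robot and the scene stay as the last step left them, time stands still between calls to the robot, and variables do not carry over. Pictures are saved under pics/ and viewed, at most 10 in all, crops included, and the job is handed in when it is done.

Besides the shell and the picture viewer there is one more tool, called after "Emit:" as name(argument=value, ...) on one line, values as JSON. send_rows: Moves the arm, as the interface text tells. Its arguments: {"type":"object","properties":{"commands":{"type":"array"},"gripper":{"type":"number"},"grip_force":{"type":"number"}},"required":["commands"]}

```bash
mkdir -p pics; cat > h.py <<'E'
import numpy as np, cv2
from workcell import env
from scipy.spatial.transform import Rotation as Ro
def Rq(q): return Ro.from_quat([q[1],q[2],q[3],q[0]]).as_matrix()
def snap(name,fn=None):
    s=env.read_state(); d=env.get_image(name)
    if name=="wrist":
        M=np.array(d["mount"]); Rt=Rq(s["orientation"]); Rcw=Rt@M[:3,:3]; c=Rt@M[:3,3]+s["tcp_pos"]
        d["R"]=Rcw.T; d["t"]=-Rcw.T@c
    d["R"]=np.array(d["R"]); d["t"]=np.array(d["t"]); d["K"]=np.array(d["camera_matrix"])
    if fn: cv2.imwrite("pics/"+fn,d["image"][:,:,::-1])
    np.savez("last_%s.npz"%name,**{k:d[k] for k in("image","R","t","K")})
    return d
def ray(d,u,v):
    r=np.array(d["R"]).T@np.linalg.inv(d["K"])@np.array([u,v,1.]); return -np.array(d["R"]).T@d["t"], r/np.linalg.norm(r)
def atz(d,u,v,z):
    c,r=ray(d,u,v); return c+r*(z-c[2])/r[2]
def tri(obs):
    A=np.zeros((3,3));b=np.zeros(3)
    for d,u,v in obs:
        c,r=ray(d,u,v);P=np.eye(3)-np.outer(r,r);A+=P;b+=P@c
    return np.linalg.solve(A,b)
def proj(d,X):
    p=d["K"]@(np.array(d["R"])@np.array(X)+d["t"]); return p[:2]/p[2]
E
python3 - <<'E'
from h import *
print(env.read_state())
for n in("scene","side"):
    d=snap(n,n+"0.png"); print(n,-d["R"].T@d["t"],d["R"][2])
    for th in("probe","stand","ref","stage","plate","spot"):
        for o in env.outline_of(n,th)[:4]:
            print(th,round(o["conf"],2),o["box"])
d=snap("wrist","w0.png");print(-d["R"].T@d["t"],d["R"])
E
```

```text
{'time': 0.0, 'qpos': array([-6.97069101e-02,  3.08999559e-01,  1.63520837e+00, -6.98579565e-06,
        1.19970386e+00, -6.96879336e-02]), 'dq': array([-1.24169453e-03, -9.51362222e-04,  1.05027924e-04, -9.70665016e-05,
       -8.04113902e-05,  8.72082198e-04]), 'joint_torque': array([ 1.43707580e-04, -4.15252447e+01, -2.76667070e+01, -1.74997494e-04,
        1.01000658e-02, -1.14578896e-05]), 'tcp_pos': array([6.24113309e-01, 2.80666598e-05, 2.07140145e-01]), 'orientation': array([-0.00087291,  0.70711212,  0.70710049, -0.0007633 ]), 'contact_force': array([ 0.32210805,  0.30357239, -1.47798491]), 'ft_torque': array([ 0.01122083, -0.00100609, -0.01513577]), 'grip_force': 0.0, 'grip_width': 0.08518580978024141}
scene [ 1.38278735 -0.47775033  0.80279414] [-0.67255501  0.36333128 -0.6447171 ]
probe 0.79 [455.1, 147.7, 470.3, 179.7]
stand 0.71 [430.6, 167.4, 484.4, 210.3]
ref 0.96 [110.2, 310.8, 150.0, 340.9]
ref 0.8 [144.5, 249.0, 176.3, 276.2]
ref 0.76 [218.9, 260.9, 251.3, 284.7]
ref 0.58 [170.3, 278.1, 202.4, 309.4]
stage 0.91 [307.1, 196.3, 388.4, 260.5]
plate 0.79 [314.8, 199.0, 375.5, 225.4]
spot 0.67 [312.5, 199.6, 375.1, 226.3]
side [0.3483589  0.80314375 0.7768258 ] [ 0.23775284 -0.75312612 -0.61341229]
probe 0.86 [247.4, 370.1, 270.9, 415.2]
probe 0.65 [145.8, 356.6, 210.0, 396.8]
stand 0.92 [227.6, 385.6, 291.1, 457.5]
ref 0.89 [351.4, 212.7, 384.2, 234.7]
ref 0.69 [360.4, 188.1, 385.4, 207.7]
ref 0.59 [407.6, 193.5, 437.4, 215.9]
ref 0.57 [363.4, 161.1, 389.4, 179.1]
stage 0.86 [281.3, 240.0, 372.6, 331.5]
plate 0.61 [291.3, 240.7, 367.4, 306.8]
plate 0.3 [228.4, 385.6, 290.4, 457.9]
spot 0.78 [288.4, 239.7, 365.1, 308.2]
[0.62520277 0.06861278 0.37491182] [[ 9.99999476e-01 -8.00340371e-04 -6.37560548e-04]
 [-6.00337362e-04 -9.63464109e-01  2.67836797e-01]
 [-8.28627307e-04 -2.67836274e-01 -9.63464085e-01]]
```

View pics/scene0.png

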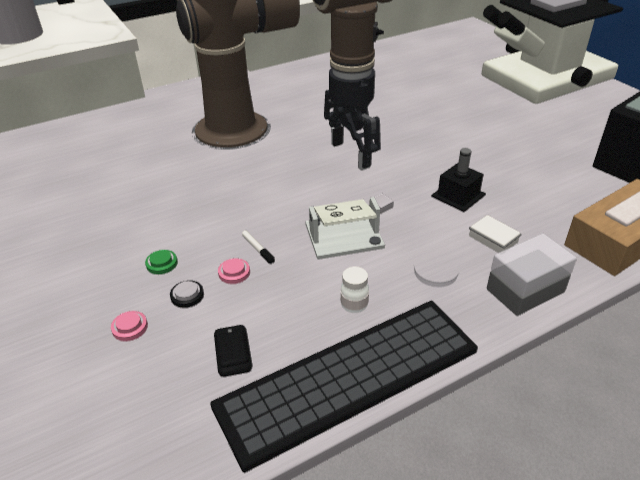

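View pics/side0.png

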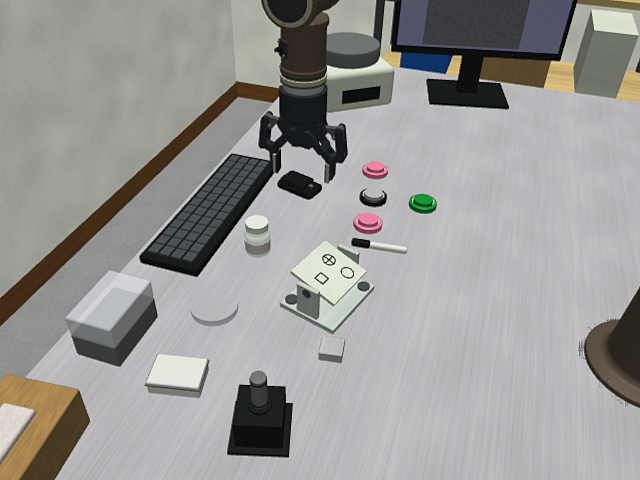

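Scene shows the probe handle in the black stand at (463,163); the ref candidates are black-base/steel (187,291), green (161,260), and pinks (234,269) and (129,324). In the side view the ref with black base is at (373,196), green at (423,203), pinks at (375,170) and (367,222). The probe is at (258,390). The slide box (177,373) was a false "probe". The plate's cross-in-ring is at side (329,260), the plain ring at (347,272), the square at (321,279). I choose the black-base, steel-topped ref, the only one matching the description.

```bash
cat > loc.py <<'E'
from h import *
from scipy.optimize import least_squares
def load(n): z=np.load("last_%s.npz"%n); return {k:z[k] for k in z.files}
if __name__=="__main__":
    S,D=load("scene"),load("side")
    for nm,a,b in(("probe top",(464.5,151),(258.5,376)),("ref top",(187,290),(374,193)),("cross",(336,214),(329,260)),("ring",(331,208),(347,272)),("square",(356,208.5),(321,279)),
      ("green",(161,258),(423,200)),("pink1",(234,267),(367,220)),("jar",(355,274),(257,223)),("block",(384,205),(332,343))):
        X=tri([(S,*a),(D,*b)]); print(nm,X.round(4),(proj(S,X)-a).round(1),(proj(D,X)-b).round(1))
    a=cv2.resize(D["image"][230:340,240:400],None,fx=3.5,fy=3.5,interpolation=cv2.INTER_CUBIC)
    b=cv2.resize(S["image"][190:270,290:400],None,fx=3.5,fy=3.5,interpolation=cv2.INTER_CUBIC)
    c=cv2.resize(D["image"][170:235,335:445],None,fx=2.1,fy=2.1,interpolation=cv2.INTER_CUBIC)
    o=np.zeros((600,800,3),np.uint8); o[:385,:560]=a; o[:137,565:796]=c[:137,:231]; 
    b=cv2.resize(b,(290,211)); o[388:599,:290]=b
    w=cv2.resize(load("wrist")["image"],(280,210)); o[388:598,300:580]=w
    cv2.imwrite("pics/m1.png",o[:,:,::-1])
E
python3 loc.py
```

```text
probe top [0.5712 0.3295 0.1216] [0.1 0. ] [ 0.1 -0. ]
ref top [ 0.5587 -0.3264  0.0164] [-0.9 -0.7] [-0.8  0.6]
cross [0.5674 0.0033 0.0736] [0.1 0.1] [ 0.1 -0.1]
ring [0.5301 0.0123 0.062 ] [-0.3 -0.2] [-0.3  0.2]
square [0.5669 0.0524 0.0682] [0.2 0.1] [ 0.2 -0.1]
green [ 0.4442 -0.3404  0.0158] [-0.3 -0.2] [-0.3  0.2]
pink1 [ 0.5469 -0.2216  0.0154] [0.1 0.1] [ 0.1 -0.1]
jar [ 0.738  -0.0577  0.073 ] [0.1 0. ] [ 0. -0.]
block [0.5204 0.1504 0.014 ] [-2.6 -1.4] [-3.4  1.7]Traceback (most recent call last):
  File "loc.py", line 12, in <module>
    o=np.zeros((600,800,3),np.uint8); o[:385,:560]=a; o[:137,565:796]=c[:137,:231];
                                                      ~^^^^^^^^^^^^^^
ValueError: could not broadcast input array from shape (136,231,3) into shape (137,231,3)
```

```bash
sed -i 's/o\[:137,565:796\]=c\[:137,:231\]/o[:136,565:796]=c/' loc.py; python3 loc.py>/dev/null
```

```text
(no output)
```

View pics/m1.png

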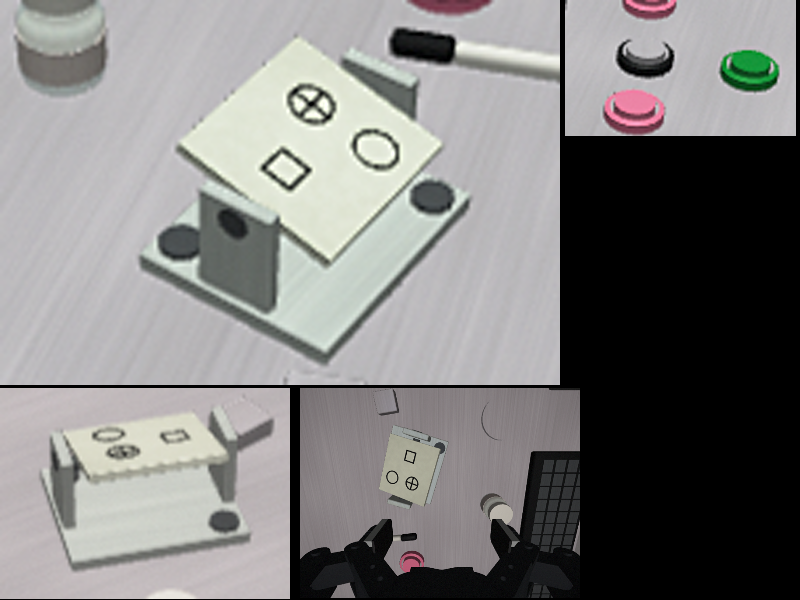

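View pics/w0.png

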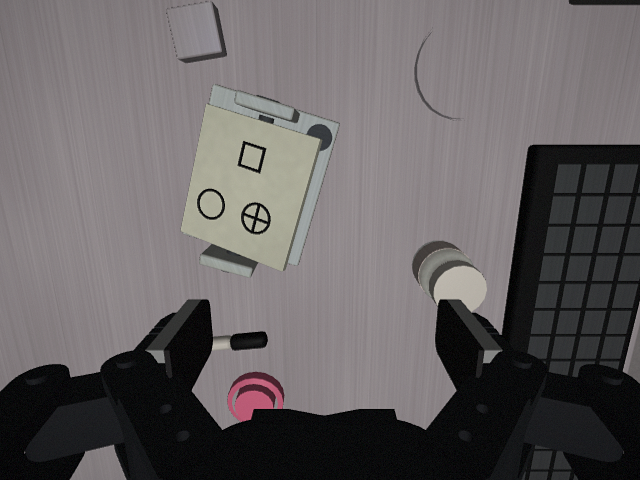

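The crop confirms it: only the ref at side (373,196) has the black base with a steel disc. In the wrist view the cross-in-ring is at (256,218), plain ring (211,204), square (252,157).

```bash
cat > fit.py <<'E'
from loc import *
def model(p,q):
    # p: x,y,z axis centre, yaw, tilt ; q plate coords ; tilt: -x edge down
    x,y,z,yaw,t=p
    return np.array([x,y,z])+(Ro.from_euler('z',yaw)*Ro.from_euler('y',-t)).apply(q)
M={"c":(.016,-.02,.004),"r":(-.026,-.022,.004),"s":(0,.026,.004),"A":(-.05,.055,.004),"B":(.05,.055,.004),"C":(.05,-.055,.004),"D":(-.05,-.055,.004)}
if __name__=="__main__":
    S,D,W=load("scene"),load("side"),load("wrist")
    obs=[(S,"c",(336.7,214.3)),(S,"r",(331,207.6)),(S,"s",(356.4,208.2)),(D,"c",(329.1,259.4)),(D,"r",(347.4,272.6)),(D,"s",(321.7,278)),
     (W,"c",(256,218)),(W,"r",(211,204)),(W,"s",(252,157)),(W,"A",(208,104)),(W,"B",(321,139)),(W,"C",(285,270)),(W,"D",(182,234))]
    for sub in (obs,obs[:6],obs[6:]):
        f=lambda p:np.concatenate([proj(d,model(p,M[k]))-o for d,k,o in sub]+[[(p[2]-.066)*500]])
        r=least_squares(f,[.55,.02,.066,-.25,.28]); print(r.x.round(4),np.degrees(r.x[3:]).round(1),r.fun.round(1))
        print("spot",model(r.x,M["c"]).round(4),"normal",(model(r.x,(0,0,1))-model(r.x,(0,0,0))).round(4))
E
python3 fit.py
```

```text
[ 0.5624  0.0267  0.0653 -0.2801  0.2908] [-16.1  16.7] [ 0.2  0.5  0.2  0.6  0.   0.5 -1.6  0.2 -1.4 -0.3 -1.2  0.2  1.   0.4
  1.3  0.7  0.5  0.5 -2.2  0.1 -0.7 -0.5 -1.3  1.6 -0.7 -2.1 -0.3]
spot [0.5705 0.0035 0.0737] normal [-0.2756  0.0793  0.958 ]
[ 0.5603  0.0268  0.0658 -0.2933  0.2978] [-16.8  17.1] [-0.4 -0.4 -0.1 -0.2 -0.4 -0.1 -0.3  0.3 -0.3  0.  -0.3  0.2 -0.1]
spot [0.5681 0.0035 0.0743] normal [-0.2809  0.0848  0.956 ]
[ 0.5626  0.0267  0.0651 -0.2798  0.2879] [-16.   16.5] [ 1.3  0.3  1.6  0.6  0.8  0.4 -2.   0.1 -0.4 -0.6 -0.9  1.4 -0.4 -2.2
 -0.5]
spot [0.5708 0.0036 0.0734] normal [-0.2729  0.0784  0.9588]
```

Emit:
send_rows(commands=[{"x": 0.02, "y": -0.006}, {"x": 0.04, "y": -0.007}, {"x": 0.04, "y": -0.008}, {"x": 0.04, "y": -0.008}, {"x": 0.04, "y": -0.008}, {"x": 0.04, "y": -0.008}, {"x": 0.03, "y": -0.008}, {"x": 0.01}, {}], gripper=1, grip_force=40)

```text
$.commands[0]: bad value
```

```bash
python3 - <<'E'
from loc import *
s=env.read_state();print(s["time"],s["tcp_pos"],s["orientation"])
S,D=load("scene"),load("side")
W=snap("wrist","w1.png")
for th in("probe","stand"):
  for o in env.outline_of("wrist",th)[:3]:
    print(th,o["conf"],o["box"]); 
for X in((.5712,.3295,.124),(.5712,.3295,.06)): print(proj(W,X))
E
```

```text
0.75 [ 6.25028433e-01 -6.30016175e-06  2.08442982e-01] [2.26685942e-05 7.07114744e-01 7.07098817e-01 4.11329101e-05]
[ 205.28810535 -456.7968588 ]
[ 236.57471981 -300.39850032]
```

View pics/w1.png

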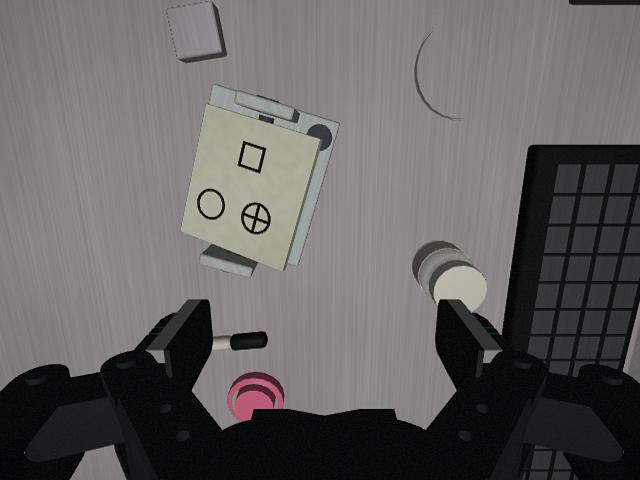

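The call was refused because every key is required, so the view is unchanged (cross still at (256,218)). I'm resending it with full rows.

Emit:
send_rows(commands=[{"x": 0.02, "y": -0.006, "z": 0, "turn": 0}, {"x": 0.04, "y": -0.007, "z": 0, "turn": 0}, {"x": 0.04, "y": -0.008, "z": 0, "turn": 0}, {"x": 0.04, "y": -0.008, "z": 0, "turn": 0}, {"x": 0.04, "y": -0.008, "z": 0, "turn": 0}, {"x": 0.04, "y": -0.008, "z": 0, "turn": 0}, {"x": 0.03, "y": -0.008, "z": 0, "turn": 0}, {"x": 0.01, "y": 0, "z": 0, "turn": 0}, {"x": 0, "y": 0, "z": 0, "turn": 0}, {"x": 0, "y": 0, "z": 0, "turn": 0}], gripper=1, grip_force=40)

```text
time: 1.9
tcp_pos: [0.5723, 0.2591, 0.2083]
orientation: [0.0, 0.707, 0.707, -0.0]
contact_force: [-0.2, -0.2, -0.2]
grip_width: 0.0855
grip_force: 0.0
```

```bash
python3 - <<'E'
from loc import *
s=env.read_state();print(s["time"],s["tcp_pos"],s["orientation"],s["qpos"])
W=snap("wrist","w1.png")
for th in("probe","stand"):
  for o in env.outline_of("wrist",th)[:3]:
    print(th,o["conf"],o["box"]); 
for X in((.5712,.3295,.124),(.5712,.3295,.06)): print(proj(W,X))
E
```

```text
1.9 [0.57231087 0.25909486 0.20829561] [ 3.85276232e-04  7.07117399e-01  7.07095994e-01 -3.02274924e-04] [ 3.56330084e-01  3.14470264e-01  1.62562178e+00 -1.02095484e-03
  1.20172998e+00  3.56728768e-01]
probe 0.87 [297.6, 105.7, 348.7, 153.9]
stand 0.59 [262.4, 66.4, 380.5, 190.8]
[321.82052827 132.72982637]
[322.22522832 133.2568574 ]
```

View pics/w1.png

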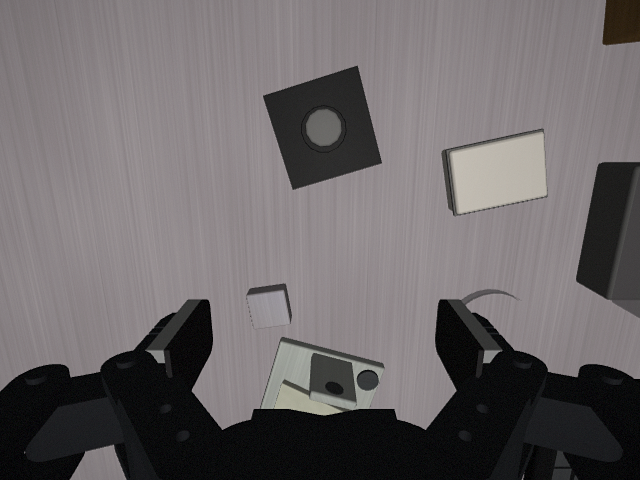

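The probe handle is seen end-on at (323,128) inside the stand; fingers straddle the image bottom. Refining with all three views.

```bash
python3 - <<'E'
from loc import *
S,D,W=load("scene"),load("side"),load("wrist")
g=cv2.cvtColor(W["image"],cv2.COLOR_RGB2GRAY)[95:160,290:360]
m=(g>75).astype(np.uint8); n,l,st,c=cv2.connectedComponentsWithStats(m)
print(st,c+[290,95])
u=323.5,128
print(atz(W,*u,.124))
for o in([(S,464.5,151),(D,258.5,376),(W,*u)],[(D,258.5,376),(W,*u)],[(S,464.5,151),(W,*u)]):
    X=tri(o);print(X,[(proj(d,X)-[a,b]).round(1) for d,a,b in o])
E
```

```text
[[   0    0   70   65 3544]
 [  16   14   35   37 1006]] [[324.8484763  126.93961625]
 [323.27236581 127.21272366]]
[0.5722782  0.33240258 0.124     ]
[0.57140124 0.3307338  0.12181201] [array([ 0.6, -0.2]), array([-0.3,  0.5]), array([-1.4,  2.8])]
[0.57135853 0.33197279 0.12433366] [array([-0.7,  0.1]), array([-1.4,  0.7])]
[0.57122731 0.33138835 0.1208796 ] [array([0.7, 0.1]), array([-1.6,  1.7])]
```

Emit:
send_rows(commands=[{"x": 0.03, "y": 0, "z": 0, "turn": 0}, {"x": 0.033, "y": 0, "z": 0, "turn": 0}, {"x": 0.01, "y": 0, "z": 0.01, "turn": 0}, {"x": 0, "y": 0, "z": 0.03, "turn": 0}, {"x": 0, "y": 0, "z": 0.03, "turn": 0}, {"x": 0, "y": 0, "z": 0.026, "turn": 0}, {"x": 0, "y": 0, "z": 0.014, "turn": 0}, {"x": 0, "y": 0, "z": 0.006, "turn": 0}, {"x": 0, "y": 0, "z": 0, "turn": 0}, {"x": 0, "y": 0, "z": 0, "turn": 0}])

```text
time: 3.05
tcp_pos: [0.5732, 0.3332, 0.0938]
orientation: [0.0, 0.707, 0.707, 0.001]
contact_force: [-0.0, -0.7, -0.2]
grip_width: 0.0855
grip_force: 0.0
```

Emit:
send_rows(commands=[{"x": 0, "y": 0, "z": 0, "turn": 0}, {"x": 0, "y": 0, "z": 0, "turn": 0}, {"x": 0, "y": 0, "z": 0, "turn": 0}, {"x": 0, "y": 0, "z": 0, "turn": 0}, {"x": 0, "y": 0, "z": 0, "turn": 0}, {"x": 0, "y": 0, "z": 0, "turn": 0}, {"x": 0, "y": 0, "z": 0, "turn": 0}, {"x": 0, "y": 0, "z": 0, "turn": 0}], gripper=0.1, grip_force=40)

```text
time: 3.85
tcp_pos: [0.5724, 0.3332, 0.093]
orientation: [0.0, 0.707, 0.707, 0.0]
contact_force: [-1.1, -0.0, 3.2]
grip_width: 0.0214
grip_force: 39.2
```

Emit:
send_rows(commands=[{"x": 0, "y": 0, "z": -0.005, "turn": 0}, {"x": 0, "y": 0, "z": -0.015, "turn": 0}, {"x": 0, "y": 0, "z": -0.025, "turn": 0}, {"x": 0, "y": 0, "z": -0.025, "turn": 0}, {"x": 0, "y": 0, "z": -0.025, "turn": 0}, {"x": 0, "y": 0, "z": -0.025, "turn": 0}, {"x": 0, "y": 0, "z": -0.02, "turn": 0}, {"x": -0.015, "y": 0, "z": -0.007, "turn": 0}, {"x": -0.03, "y": 0, "z": 0, "turn": 0}, {"x": -0.045, "y": 0, "z": 0, "turn": 0}, {"x": -0.045, "y": 0, "z": 0, "turn": 0}, {"x": -0.045, "y": 0, "z": 0, "turn": 0}, {"x": -0.045, "y": 0, "z": 0, "turn": 0}, {"x": -0.045, "y": 0, "z": 0, "turn": 0}, {"x": -0.045, "y": 0, "z": 0, "turn": 0}, {"x": -0.045, "y": 0, "z": 0, "turn": 0}])

```text
time: 5.45
tcp_pos: [0.5702, -0.0296, 0.2386]
orientation: [-0.001, 0.707, 0.707, -0.001]
contact_force: [0.3, -0.4, -0.7]
grip_width: 0.0218
grip_force: 39.6
```

Emit:
send_rows(commands=[{"x": -0.045, "y": 0, "z": 0, "turn": 0}, {"x": -0.045, "y": 0, "z": 0, "turn": 0}, {"x": -0.045, "y": 0, "z": 0, "turn": 0}, {"x": -0.045, "y": 0, "z": 0, "turn": 0}, {"x": -0.045, "y": -0.005, "z": 0, "turn": 0}, {"x": -0.045, "y": -0.005, "z": 0, "turn": 0}, {"x": -0.04, "y": -0.004, "z": 0, "turn": 0}, {"x": -0.03, "y": 0, "z": 0, "turn": 0}, {"x": -0.015, "y": 0, "z": 0, "turn": 0}, {"x": 0, "y": 0, "z": 0, "turn": 0}, {"x": 0, "y": 0, "z": 0, "turn": 0}])

```text
time: 6.55
tcp_pos: [0.5574, -0.3807, 0.2386]
orientation: [-0.001, 0.707, 0.707, 0.0]
contact_force: [-0.0, -0.9, -1.2]
grip_width: 0.0212
grip_force: 39.6
```

```bash
python3 - <<'E'
from loc import *
s=env.read_state();print(s["time"],s["tcp_pos"],s["orientation"],s["qpos"],s["grip_width"])
o=np.zeros((600,800,3),np.uint8)
X=s["tcp_pos"]
for n in("scene","side","wrist"):
  d=snap(n)
  for z in env.outline_of(n,"probe")[:1]: print(n,z["conf"],z["box"])
  for z in env.outline_of(n,"ref")[:4]: print(n,"ref",z["conf"],z["box"])
  if n!="wrist":
    u,v=proj(d,X).astype(int); c=d["image"][max(v-40,0):v+60,max(u-50,0):u+50]; print(n,u-50,v-40,c.shape)
    c=cv2.resize(c,(250,250),interpolation=cv2.INTER_CUBIC)
    i=0 if n=="scene" else 260
    o[:250,i:i+250]=c
  else:
    c=cv2.resize(d["image"],(460,345)); o[255:,:460]=c
    u,v=proj(d,(.5587,-.3264,.02)).astype(int); print("ref at",u,v)
    c=d["image"][max(v-40,0):max(v-40,0)+80,u-40:u+40]; o[280:600,470:790]=cv2.resize(c,(320,320))
cv2.imwrite("pics/m2.png",o[:,:,::-1])
E
```

```text
6.55 [ 0.5573837  -0.38070558  0.23862447] [-1.35583703e-03  7.07164882e-01  7.07047278e-01  3.70791624e-04] [-6.64267894e-01  3.81464816e-01  1.47370977e+00  1.10771290e-03
  1.28902034e+00 -6.64410974e-01] 0.021180432758034645
scene ref 0.93 [111.1, 310.7, 145.0, 340.3]
scene ref 0.88 [170.5, 278.3, 201.8, 311.8]
scene ref 0.83 [218.2, 259.5, 248.7, 286.1]
scene ref 0.67 [242.1, 231.7, 275.0, 263.7]
scene 81 164 (100, 100, 3)
side 0.65 [381.0, 80.4, 393.6, 130.1]
side ref 0.98 [354.9, 211.9, 383.3, 234.6]
side ref 0.88 [411.9, 192.5, 439.0, 214.2]
side ref 0.81 [358.6, 191.0, 386.0, 209.8]
side ref 0.69 [364.0, 161.0, 389.8, 180.3]
side 338 55 (100, 100, 3)
wrist 0.63 [290.3, 234.2, 357.9, 341.4]
wrist ref 0.98 [185.0, 132.1, 245.8, 196.7]
wrist ref 0.88 [294.4, 115.7, 357.7, 181.8]
wrist ref 0.84 [278.7, 0.0, 343.7, 78.5]
wrist ref 0.68 [336.4, 231.7, 376.2, 282.9]
ref at 324 150
```

View pics/m2.png

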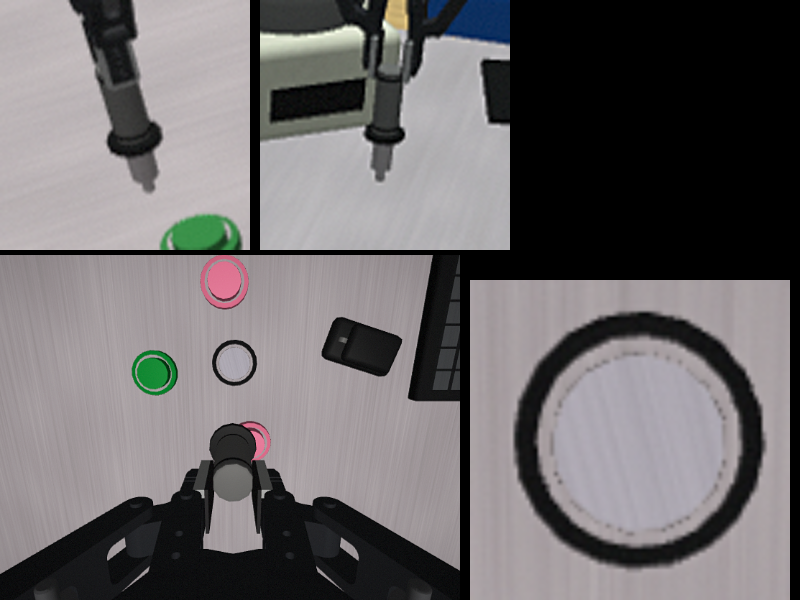

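```bash
python3 - <<'E'
from loc import *
S,D,W=load("scene"),load("side"),load("wrist")
T=np.array([0.5574,-.3807,.2386])
print("tcp",proj(D,T),proj(S,T),proj(W,T)); T2=T-[0,0,.017];print("ftip",proj(D,T2),proj(S,T2),proj(W,T2)); T2=T-[0,0,.076];print("tip exp",proj(D,T2),proj(S,T2),proj(W,T2))
tip=tri([(D,386,128),(S,140.6,240.5)]);col=tri([(D,388,108.6),(S,134.6,219)])
print("tip",tip,tip-T,"collar",col,col-T, np.linalg.norm(tip-col))
# wrist: ref circle
g=W["image"]; y0,x0=95,270
gr=cv2.cvtColor(g,cv2.COLOR_RGB2GRAY)[y0:y0+115,x0:x0+110]
m=(gr<60).astype(np.uint8);n,l,st,c=cv2.connectedComponentsWithStats(m);i=1+np.argmax(st[1:,4]);
cn,_=cv2.findContours((l==i).astype(np.uint8),cv2.RETR_CCOMP,cv2.CHAIN_APPROX_NONE)
for k in cn:
    if len(k)>40:
        e=cv2.fitEllipse(k);u=(e[0][0]+x0,e[0][1]+y0);print(u,e[1],atz(W,*u,.014),atz(W,*u,.02))
for z in range(3):
    pass
for n,d,b in(("S",S,(170.5,278.3,201.8,311.8)),("D",D,(358.6,191,386,209.8))):
    a=d["image"];x0,y0,x1,y1=[int(v) for v in b];x0-=4;y0-=4;x1+=5;y1+=5
    gr=cv2.cvtColor(a,cv2.COLOR_RGB2GRAY)[y0:y1,x0:x1];m=(gr<60).astype(np.uint8)
    ys,xs=np.nonzero(m);h=cv2.convexHull(np.c_[xs,ys].astype(np.float32));e=cv2.fitEllipse(h);print(n,e[0][0]+x0,e[0][1]+y0,e[1],atz(d,e[0][0]+x0,e[0][1]+y0,.008))
E
```

```text
tcp [388.39426064  95.85539214] [131.31864422 204.67064986] [321.42757345 284.83986677]
ftip [387.61535969 103.08585538] [133.6702283  212.89863504] [321.62803737 272.3900581 ]
tip exp [385.00772825 127.29224945] [141.43295832 240.05974238] [322.12239268 241.68813023]
tip [ 0.5552094  -0.38199052  0.16058826] [-0.0021906  -0.00129052 -0.07801174] collar [ 0.55553992 -0.38183883  0.2081104 ] [-0.00186008 -0.00113883 -0.0304896 ] 0.047523531595874975
(325.73515701293945, 149.46694946289062) (60.999916076660156, 62.41920852661133) [ 0.5604178  -0.32547538  0.014     ] [ 0.560388   -0.32527052  0.02      ]
(325.7906265258789, 149.8183135986328) (52.403350830078125, 54.0638313293457) [ 0.56047488 -0.32582172  0.014     ] [ 0.56044421 -0.32561157  0.02      ]
S 186.3412971496582 293.61197090148926 (25.858577728271484, 33.71778106689453) [ 0.5615015  -0.32826025  0.008     ]
D 372.8279266357422 196.95878219604492 (18.29816246032715, 27.23004913330078) [ 0.55855333 -0.32471486  0.008     ]
```

The montage shows the probe held straight with the collar below the pads, tip at side (386,128) and scene (141,240), and the black-base steel ref at wrist (326,150). Descending over the ref.

Emit:
send_rows(commands=[{"x": 0.02, "y": 0.001, "z": 0.01, "turn": 0}, {"x": 0.03, "y": 0.002, "z": 0.03, "turn": 0}, {"x": 0.005, "y": 0, "z": 0.04, "turn": 0}, {"x": 0, "y": 0, "z": 0.035, "turn": 0}, {"x": 0, "y": 0, "z": 0.015, "turn": 0}, {"x": 0, "y": 0, "z": 0.006, "turn": 0}, {"x": 0, "y": 0, "z": 0, "turn": 0}, {"x": 0, "y": 0, "z": 0, "turn": 0}, {"x": 0, "y": 0, "z": 0, "turn": 0}])

```text
time: 7.9
tcp_pos: [0.5626, -0.3283, 0.1058]
orientation: [0.002, 0.707, 0.707, 0.0]
contact_force: [-0.4, 0.6, -1.7]
grip_width: 0.0216
grip_force: 39.5
```

```bash
python3 - <<'E'
from loc import *
s=env.read_state();print(s["time"],s["tcp_pos"],s["contact_force"],s["orientation"])
D=snap("side");S=snap("scene")
T=np.array(s["tcp_pos"]); t=T-[0,0,.076]
print(proj(D,t),proj(S,t),proj(D,(.56,-.326,.02)),proj(S,(.56,-.326,.02)))
o=np.zeros((400,800,3),np.uint8)
for i,d in enumerate((D,S)):
    u,v=proj(d,t).astype(int);o[:,i*400:i*400+400]=cv2.resize(d["image"][v-40:v+40,u-40:u+40],(400,400),interpolation=cv2.INTER_CUBIC);print(u-40,v-40)
cv2.imwrite("pics/m3.png",o[:,:,::-1])
E
```

```text
7.9 [ 0.56256579 -0.32834329  0.10581853] [-0.43212516  0.57638775 -1.6964218 ] [2.12877217e-03 7.07223589e-01 7.06986628e-01 4.14173868e-04]
[372.31536002 188.05811163] [184.55153333 285.87686278] [372.79020387 192.30025664] [186.14682538 288.28222666]
332 148
144 245
```

View pics/m3.png

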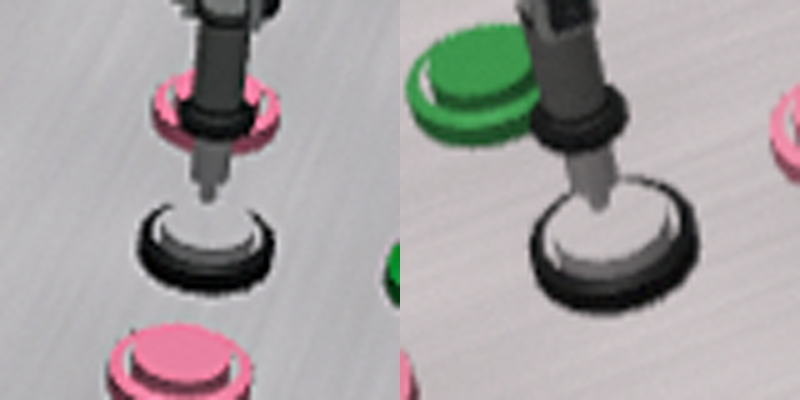

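Tip at crop (207,200)/(600,208), i.e. just above the disc's middle in both views. Pressing slowly.

Emit:
send_rows(commands=[{"x": 0, "y": 0.0, "z": 0.003, "turn": 0}, {"x": 0, "y": 0, "z": 0.003, "turn": 0}, {"x": 0, "y": 0, "z": 0, "turn": 0}, {"x": 0, "y": 0, "z": 0, "turn": 0}])

```text
time: 8.4
tcp_pos: [0.5609, -0.3269, 0.0971]
orientation: [-0.0, 0.707, 0.707, -0.0]
contact_force: [0.5, 0.3, -2.8]
grip_width: 0.0214
grip_force: 39.6
```

Emit:
send_rows(commands=[{"x": 0, "y": 0.0, "z": 0.001, "turn": 0}, {"x": 0, "y": 0, "z": 0.001, "turn": 0}, {"x": 0, "y": 0, "z": 0, "turn": 0}, {"x": 0, "y": 0, "z": 0, "turn": 0}])

```text
time: 8.8
tcp_pos: [0.5611, -0.3271, 0.0956]
orientation: [0.0, 0.707, 0.707, -0.0]
contact_force: [-0.0, 0.1, -0.4]
grip_width: 0.0215
grip_force: 39.7
```

Emit:
send_rows(commands=[{"x": 0, "y": 0.0, "z": 0.001, "turn": 0}, {"x": 0, "y": 0, "z": 0.001, "turn": 0}, {"x": 0, "y": 0, "z": 0, "turn": 0}, {"x": 0, "y": 0, "z": 0, "turn": 0}])

```text
time: 9.2
tcp_pos: [0.5611, -0.3271, 0.0935]
orientation: [0.0, 0.707, 0.707, 0.0]
contact_force: [-0.0, 0.0, 0.0]
grip_width: 0.0215
grip_force: 39.8
```

Emit:
send_rows(commands=[{"x": 0, "y": 0.0, "z": 0.001, "turn": 0}, {"x": 0, "y": 0, "z": 0.001, "turn": 0}, {"x": 0, "y": 0, "z": 0, "turn": 0}, {"x": 0, "y": 0, "z": 0, "turn": 0}])

```text
time: 9.6
tcp_pos: [0.5611, -0.3271, 0.0915]
orientation: [0.0, 0.707, 0.707, 0.0]
contact_force: [-0.3, 0.3, 1.2]
grip_width: 0.0217
grip_force: 39.8
```

```bash
python3 - <<'E'
from h import *
for i in range(4):
    s=env.read_state();print(s["time"],s["tcp_pos"],s["contact_force"]);env.get_image("side")
D=snap("side")
E
```

```text
9.6 [ 0.56113024 -0.32710493  0.09151874] [-0.27646681  0.31761631  1.24151901]
9.65 [ 0.56115353 -0.32711755  0.091549  ] [-0.73213306 -0.13113945  1.1237582 ]
9.7 [ 0.56116409 -0.32710507  0.09153876] [-0.47013038 -0.40201705  1.24223452]
9.75 [ 0.56113198 -0.32708811  0.09151478] [-0.41080612  0.46985824  0.93457515]
```

Emit:
send_rows(commands=[{"x": 0, "y": 0, "z": 0, "turn": 0}, {"x": 0, "y": 0, "z": 0, "turn": 0}, {"x": 0, "y": 0, "z": 0, "turn": 0}, {"x": 0, "y": 0, "z": 0, "turn": 0}, {"x": 0, "y": 0, "z": 0, "turn": 0}, {"x": 0, "y": 0, "z": 0, "turn": 0}, {"x": 0, "y": 0, "z": 0, "turn": 0}, {"x": 0, "y": 0, "z": 0, "turn": 0}, {"x": 0, "y": 0, "z": 0, "turn": 0}, {"x": 0, "y": 0, "z": 0, "turn": 0}])

```text
time: 10.85
tcp_pos: [0.5611, -0.327, 0.0914]
orientation: [0.0, 0.707, 0.707, 0.0]
contact_force: [0.6, 0.7, 1.4]
grip_width: 0.0216
grip_force: 39.9
```

```bash
python3 - <<'E'
from h import *
s=env.read_state();print(s["time"],s["tcp_pos"],s["contact_force"],s["qpos"])
o=np.zeros((400,800,3),np.uint8)
for i,n in enumerate(("side","scene")):
    d=snap(n);u,v=proj(d,(.561,-.327,.03)).astype(int);o[:,i*400:i*400+400]=cv2.resize(d["image"][v-32:v+32,u-32:u+32],(400,400),interpolation=cv2.INTER_CUBIC)
cv2.imwrite("pics/m4.png",o[:,:,::-1])
E
```

```text
10.85 [ 0.56105766 -0.32702232  0.09139526] [0.60546995 0.65217276 1.44586944] [-5.94781955e-01  4.77433343e-01  1.65371335e+00  4.65190820e-05
  1.01035687e+00 -5.94793013e-01]
```

View pics/m4.png

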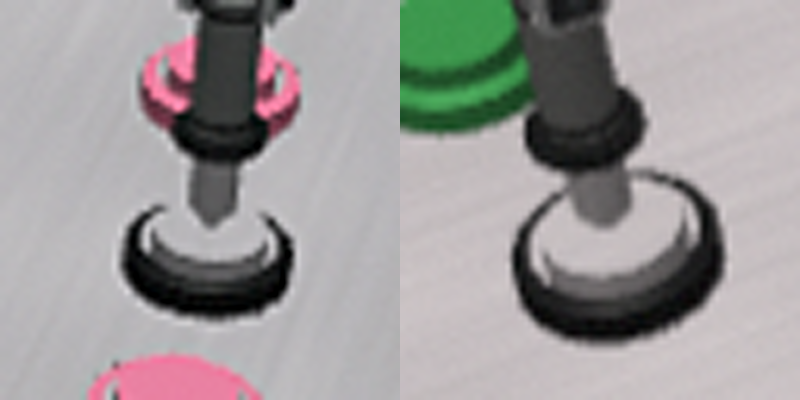

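Tip in the middle of the disc (side crop (212,225), scene crop (600,225)), partly pushed in, held over 1 s. The interface can't tilt the tool directly, so after lifting I'll test whether pushing at the reach limit tilts it.

Emit:
send_rows(commands=[{"x": 0, "y": 0, "z": -0.005, "turn": 0}, {"x": 0, "y": 0, "z": -0.015, "turn": 0}, {"x": 0, "y": 0, "z": -0.03, "turn": 0}, {"x": 0, "y": 0, "z": -0.04, "turn": 0}, {"x": 0.02, "y": 0.01, "z": -0.04, "turn": 0}, {"x": 0.04, "y": 0.015, "z": -0.019, "turn": 0}, {"x": 0.045, "y": 0.018, "z": 0, "turn": 0}, {"x": 0.03, "y": 0.015, "z": 0, "turn": 0}, {"x": 0.01, "y": 0.005, "z": 0, "turn": 0}, {"x": -0.006, "y": 0.019, "z": 0, "turn": 0}, {"x": -0.011, "y": 0.038, "z": 0, "turn": 0}, {"x": -0.011, "y": 0.038, "z": 0, "turn": 0}, {"x": -0.011, "y": 0.038, "z": 0, "turn": 0}, {"x": -0.011, "y": 0.038, "z": 0, "turn": 0}, {"x": -0.006, "y": 0.019, "z": 0, "turn": 0}, {"x": 0, "y": 0, "z": 0, "turn": 0}])

```text
time: 12.55
tcp_pos: [0.8148, -0.2397, 0.2378]
orientation: [-0.001, 0.707, 0.707, -0.001]
contact_force: [-1.2, -0.7, -1.3]
grip_width: 0.0214
grip_force: 39.9
```

```bash
python3 - <<'E'
from h import *
s=env.read_state();p=s["tcp_pos"];print(s["time"],p,np.hypot(*p[:2]),np.degrees(np.arctan2(p[1],p[0])),s["orientation"],s["qpos"])
E
```

```text
12.55 [ 0.81480099 -0.23969158  0.23784418] 0.8493248514429375 -16.39240324641277 [-5.66970412e-04  7.07430070e-01  7.06782685e-01 -7.81290293e-04] [-3.36973716e-01  7.50430160e-01  9.20103591e-01 -9.20114400e-04
  1.47275865e+00 -3.35967335e-01]
```

Emit:
send_rows(commands=[{"x": 0.02, "y": 0.006, "z": 0, "turn": 0}, {"x": 0.023, "y": 0.007, "z": 0, "turn": 0}, {"x": -0.008, "y": 0.029, "z": 0, "turn": 0}, {"x": -0.008, "y": 0.029, "z": 0, "turn": 0}, {"x": -0.006, "y": 0.019, "z": 0, "turn": 0}, {"x": 0, "y": 0, "z": 0, "turn": 0}, {"x": 0, "y": 0, "z": 0, "turn": 0}])

```text
time: 13.25
tcp_pos: [0.9036, -0.2144, 0.2394]
orientation: [-0.001, 0.706, 0.708, -0.0]
contact_force: [0.6, -0.3, -2.1]
grip_width: 0.0217
grip_force: 40.0
```

```bash
cat > st.py <<'E'
from h import *
s=env.read_state();p=s["tcp_pos"];R=Rq(s["orientation"]);z=R[:,2]
print(s["time"],p.round(4),"F",s["contact_force"].round(2),"q",s["qpos"].round(4),"z",z.round(4),"tilt",np.degrees(np.arccos(-z[2])).round(2),"az",np.degrees(np.arctan2(z[1],z[0])).round(1),s["grip_width"])
print(R.round(4))
E
python3 st.py
```

```text
13.25 [ 0.9036 -0.2144  0.2394] F [ 0.61 -0.3  -2.14] q [-2.8010e-01  9.8250e-01  5.2320e-01  6.0000e-04  1.6386e+00 -2.8190e-01] z [-0.0024  0.0013 -1.    ] tilt 0.16 az 151.7 0.021666226733590716
[[-0.0018  1.     -0.0024]
 [ 1.      0.0019  0.0013]
 [ 0.0013 -0.0024 -1.    ]]
```

Emit:
send_rows(commands=[{"x": -0.006, "y": 0.019, "z": 0, "turn": 0}, {"x": -0.006, "y": 0.019, "z": 0, "turn": 0}, {"x": -0.003, "y": 0.01, "z": 0, "turn": 0}, {"x": 0, "y": 0, "z": 0, "turn": 0}, {"x": 0, "y": 0, "z": 0, "turn": 0}])

```text
time: 13.75
tcp_pos: [0.9465, -0.2297, 0.2394]
orientation: [0.001, 0.707, 0.707, 0.001]
contact_force: [-0.0, -0.7, -2.6]
grip_width: 0.0217
grip_force: 40.2
```

```bash
python3 st.py
```

```text
13.75 [ 0.9465 -0.2297  0.2394] F [-0.03 -0.74 -2.64] q [-2.8290e-01  1.2393e+00  5.5400e-02  5.0000e-04  1.8443e+00 -2.8340e-01] z [ 2.6e-03 -3.0e-04 -1.0e+00] tilt 0.15 az -6.4 0.021677632160628454
[[-6.0e-04  1.0e+00  2.6e-03]
 [ 1.0e+00  6.0e-04 -3.0e-04]
 [-3.0e-04  2.6e-03 -1.0e+00]]
```

Emit:
send_rows(commands=[{"x": -0.006, "y": 0.019, "z": 0, "turn": 0}, {"x": 0, "y": 0, "z": 0, "turn": 0}, {"x": 0, "y": 0, "z": 0, "turn": 0}])

```text
time: 14.05
tcp_pos: [0.9519, -0.2333, 0.2381]
orientation: [0.008, 0.707, 0.707, 0.005]
contact_force: [1.2, -0.2, -1.7]
grip_width: 0.0216
grip_force: 40.2
```

```bash
python3 st.py
```

```text
14.05 [ 0.9519 -0.2333  0.2381] F [ 1.16 -0.23 -1.66] q [-2.8500e-01  1.2426e+00  5.1800e-02  8.0000e-04  1.8281e+00 -2.8470e-01] z [ 0.0185 -0.0046 -0.9998] tilt 1.1 az -14.0 0.02161636188411354
[[ 2.000e-04  9.998e-01  1.850e-02]
 [ 1.000e+00 -1.000e-04 -4.600e-03]
 [-4.600e-03  1.850e-02 -9.998e-01]]
```

It tilts at the limit, in the right azimuth. Continuing.

Emit:
send_rows(commands=[{"x": -0.014, "y": 0.048, "z": 0, "turn": 0}, {"x": -0.014, "y": 0.048, "z": 0, "turn": 0}, {"x": -0.014, "y": 0.048, "z": 0, "turn": 0}, {"x": 0, "y": 0, "z": 0, "turn": 0}, {"x": 0, "y": 0, "z": 0, "turn": 0}])

```text
time: 14.55
tcp_pos: [0.9875, -0.2483, 0.2145]
orientation: [0.048, 0.706, 0.706, 0.029]
contact_force: [0.5, -0.6, -2.0]
grip_width: 0.0211
grip_force: 40.2
```

```bash
python3 st.py
```

```text
14.55 [ 0.9875 -0.2483  0.2145] F [ 0.52 -0.58 -2.03] q [-0.2909  1.2689  0.0518  0.0054  1.7089 -0.2897] z [ 0.1086 -0.0269 -0.9937] tilt 6.43 az -13.9 0.0211425652463734
[[ 0.0016  0.9941  0.1086]
 [ 0.9996  0.0013 -0.0269]
 [-0.0269  0.1086 -0.9937]]
```

Emit:
send_rows(commands=[{"x": -0.022, "y": 0.048, "z": 0, "turn": 0}, {"x": -0.022, "y": 0.048, "z": 0, "turn": 0}, {"x": -0.022, "y": 0.048, "z": 0, "turn": 0}, {"x": 0, "y": 0, "z": 0, "turn": 0}, {"x": 0, "y": 0, "z": 0, "turn": 0}])

```text
time: 15.05
tcp_pos: [1.0152, -0.2814, 0.2103]
orientation: [0.09, 0.703, 0.703, 0.054]
contact_force: [0.3, -0.1, -1.7]
grip_width: 0.0218
grip_force: 40.2
```

```bash
python3 st.py
```

```text
15.05 [ 1.0152 -0.2814  0.2103] F [ 0.29 -0.1  -1.7 ] q [-0.3161  1.279   0.0512  0.0136  1.6014 -0.3139] z [ 0.2023 -0.0518 -0.978 ] tilt 12.05 az -14.4 0.021819538707434378
[[ 0.0056  0.9793  0.2023]
 [ 0.9986  0.0049 -0.0518]
 [-0.0517  0.2023 -0.978 ]]
```

Emit:
send_rows(commands=[{"x": -0.047, "y": -0.017, "z": 0, "turn": 0}, {"x": -0.047, "y": -0.017, "z": 0, "turn": 0}, {"x": -0.02, "y": 0.046, "z": 0, "turn": 0}, {"x": -0.02, "y": 0.046, "z": 0, "turn": 0}, {"x": 0, "y": 0, "z": 0, "turn": 0}, {"x": 0, "y": 0, "z": 0, "turn": 0}])

```text
time: 15.65
tcp_pos: [1.0029, -0.3865, 0.2137]
orientation: [0.12, 0.7, 0.7, 0.066]
contact_force: [-0.9, -0.2, -1.4]
grip_width: 0.0217
grip_force: 40.2
```

```bash
python3 st.py
```

```text
15.65 [ 1.0029 -0.3865  0.2137] F [-0.9  -0.16 -1.41] q [-0.4205  1.281   0.0511  0.0383  1.5374 -0.4166] z [ 0.2608 -0.0747 -0.9625] tilt 15.74 az -16.0 0.02167172854477856
[[ 0.0098  0.9653  0.2608]
 [ 0.9972  0.01   -0.0747]
 [-0.0747  0.2608 -0.9625]]
```

Emit:
send_rows(commands=[{"x": -0.011, "y": 0.025, "z": 0, "turn": 0}, {"x": 0, "y": 0, "z": 0, "turn": 0}, {"x": 0, "y": 0, "z": 0, "turn": 0}, {"x": 0.01, "y": -0.02, "z": 0, "turn": 0}, {"x": 0.02, "y": -0.04, "z": 0, "turn": 0}, {"x": 0.02, "y": -0.04, "z": 0, "turn": 0}, {"x": 0.01, "y": -0.02, "z": 0, "turn": 0}, {"x": 0, "y": 0, "z": 0, "turn": 0}, {"x": 0, "y": 0, "z": 0, "turn": 0}])

```text
time: 16.55
tcp_pos: [0.9252, -0.348, 0.1879]
orientation: [0.128, 0.7, 0.699, 0.07]
contact_force: [0.7, 0.7, -1.1]
grip_width: 0.0211
grip_force: 40.2
```

```bash
for i in 1 2 3; do python3 st.py|head -1; python3 -c "
from h import *
env.get_image('side')"; done; python3 st.py
```

```text
16.55 [ 0.9252 -0.348   0.1879] F [ 0.72  0.67 -1.1 ] q [-0.4167  0.8836  0.8212  0.0413  1.146  -0.4274] z [ 0.2775 -0.0817 -0.9573] tilt 16.81 az -16.4 0.021070725308745368
16.6 [ 0.9268 -0.3489  0.1897] F [ 0.29 -0.38 -1.14] q [-0.4169  0.8843  0.8172  0.0412  1.1458 -0.4274] z [ 0.2806 -0.0832 -0.9562] tilt 17.02 az -16.5 0.021788825161228705
16.65 [ 0.9275 -0.3493  0.1905] F [-0.42 -0.85 -1.2 ] q [-0.417   0.8847  0.8151  0.0413  1.1458 -0.4274] z [ 0.282  -0.0838 -0.9558] tilt 17.11 az -16.5 0.021527400855175138
16.7 [ 0.9276 -0.3495  0.1905] F [-0.14 -0.45 -1.35] q [-0.4172  0.8852  0.8143  0.0413  1.146  -0.4274] z [ 0.2821 -0.0839 -0.9557] tilt 17.11 az -16.6 0.02149983408777472
[[ 0.0132  0.9593  0.2821]
 [ 0.9964  0.0109 -0.0839]
 [-0.0835  0.2822 -0.9557]]
```

Tool z is now 17.1° at azimuth -16.6°, matching the plate (16.7°, -16.3°). Moving to a standoff about 60 mm off the spot.

Emit:
send_rows(commands=[{"x": 0.01, "y": -0.01, "z": -0.007, "turn": 0}, {"x": 0.02, "y": -0.02, "z": -0.012, "turn": 0}, {"x": 0.025, "y": -0.026, "z": -0.012, "turn": 0}, {"x": 0.025, "y": -0.026, "z": -0.012, "turn": 0}, {"x": 0.025, "y": -0.026, "z": -0.011, "turn": 0}, {"x": 0.025, "y": -0.026, "z": -0.011, "turn": 0}, {"x": 0.025, "y": -0.026, "z": -0.01, "turn": 0}, {"x": 0.025, "y": -0.026, "z": -0.01, "turn": 0}, {"x": 0.025, "y": -0.026, "z": -0.01, "turn": 0}, {"x": 0.025, "y": -0.026, "z": -0.01, "turn": 0}, {"x": 0.025, "y": -0.026, "z": -0.01, "turn": 0}, {"x": 0.025, "y": -0.026, "z": -0.01, "turn": 0}, {"x": 0.025, "y": -0.026, "z": -0.01, "turn": 0}, {"x": 0.025, "y": -0.026, "z": -0.01, "turn": 0}, {"x": 0.02, "y": -0.02, "z": -0.006, "turn": 0}, {"x": 0.007, "y": -0.01, "z": -0.004, "turn": 0}, {"x": 0, "y": 0, "z": 0, "turn": 0}, {"x": 0, "y": 0, "z": 0, "turn": 0}, {"x": 0, "y": 0, "z": 0, "turn": 0}])

```text
time: 18.6
tcp_pos: [0.5314, 0.0154, 0.2047]
orientation: [0.129, 0.7, 0.699, 0.071]
contact_force: [-0.4, 0.6, -1.0]
grip_width: 0.0213
grip_force: 40.3
```

```bash
python3 st.py; cat > go.py <<'E'
from fit import *
import sys
s=env.read_state();R=Rq(s["orientation"]);p=s["tcp_pos"]
S=np.array(eval(sys.argv[1]));off=float(sys.argv[2]);n=-R[:,2]
T=S+n*(.076+off);print("target",T.round(4),"tool delta",(R.T@(T-p)).round(4),"tip now",(p-n*.076).round(4))
for n_ in("side","scene"):
    d=snap(n_); print(n_,"tip",proj(d,p+R[:,2]*.076),"cross",proj(d,S))
snap("wrist")
E
python3 go.py "(.570,.0036,.0737)" .06
```

```text
18.6 [0.5314 0.0154 0.2047] F [-0.39  0.55 -0.98] q [-4.0000e-04 -4.0700e-02  2.0697e+00 -1.1130e-01  8.3150e-01  6.5100e-02] z [ 0.2794 -0.0822 -0.9567] tilt 16.93 az -16.4 0.021325048624573708
[[ 0.0137  0.9601  0.2794]
 [ 0.9966  0.0096 -0.0822]
 [-0.0816  0.2796 -0.9567]]
target [0.532  0.0148 0.2038] tool delta [-0.0005  0.0003  0.0011] tip now [0.5527 0.0091 0.132 ]
side tip [337.26623823 238.83321276] cross [327.73495098 259.69543811]
scene tip [334.75076672 186.23291943] cross [336.83091325 214.63489945]
```

Emit:
send_rows(commands=[{"x": 0, "y": 0, "z": 0.01, "turn": 0}, {"x": 0, "y": 0, "z": 0.015, "turn": 0}, {"x": 0, "y": 0, "z": 0.013, "turn": 0}, {"x": 0, "y": 0, "z": 0.008, "turn": 0}, {"x": 0, "y": 0, "z": 0.003, "turn": 0}, {"x": 0, "y": 0, "z": 0, "turn": 0}, {"x": 0, "y": 0, "z": 0, "turn": 0}, {"x": 0, "y": 0, "z": 0, "turn": 0}])

```text
time: 19.55
tcp_pos: [0.5436, 0.0123, 0.1575]
orientation: [0.129, 0.7, 0.699, 0.07]
contact_force: [0.3, -0.2, -1.4]
grip_width: 0.0217
grip_force: 40.2
```

```bash
python3 st.py; python3 go.py "(.570,.0036,.0737)" 0.012; python3 - <<'E'
from loc import *
o=np.zeros((600,800,3),np.uint8)
D,S,W=load("side"),load("scene"),load("wrist"); X=(.565,.005,.085)
for d,sl,sz,h in((D,(0,0),(400,400),33),(S,(0,400),(400,400),33)):
    u,v=proj(d,X).astype(int);print(u-h,v-h,400/(2*h))
    o[sl[0]:sl[0]+400,sl[1]:sl[1]+400]=cv2.resize(d["image"][v-h:v+h,u-h:u+h],sz,interpolation=cv2.INTER_CUBIC)
o[400:,:266]=cv2.resize(W["image"],(266,200))
u,v=proj(W,X).astype(int);print("w",u,v); c=W["image"][max(v-110,0):v+90,max(0,u-200):u+200][:200,:400]; o[400:400+c.shape[0],280:280+c.shape[1]]=c;print(max(v-110,0),u-200)
cv2.imwrite("pics/m5.png",o[:,:,::-1])
E
```

```text
19.55 [0.5436 0.0123 0.1575] F [ 0.31 -0.16 -1.38] q [-0.0077  0.0484  2.0871 -0.12    0.7258  0.0719] z [ 0.2786 -0.0816 -0.9569] tilt 16.88 az -16.3 0.02173188051145328
[[ 0.0127  0.9603  0.2786]
 [ 0.9966  0.0106 -0.0816]
 [-0.0813  0.2787 -0.9569]]
target [0.5455 0.0108 0.1579] tool delta [-0.0015  0.0019  0.0003] tip now [0.5648 0.0061 0.0848]
side tip [330.26777397 256.54697964] cross [327.73495098 259.69543811]
scene tip [336.5472447  208.61507231] cross [336.83091325 214.63489945]
297 223 6.0606060606060606
303 175 6.0606060606060606
w 323 243
133 123
```

View pics/m5.png

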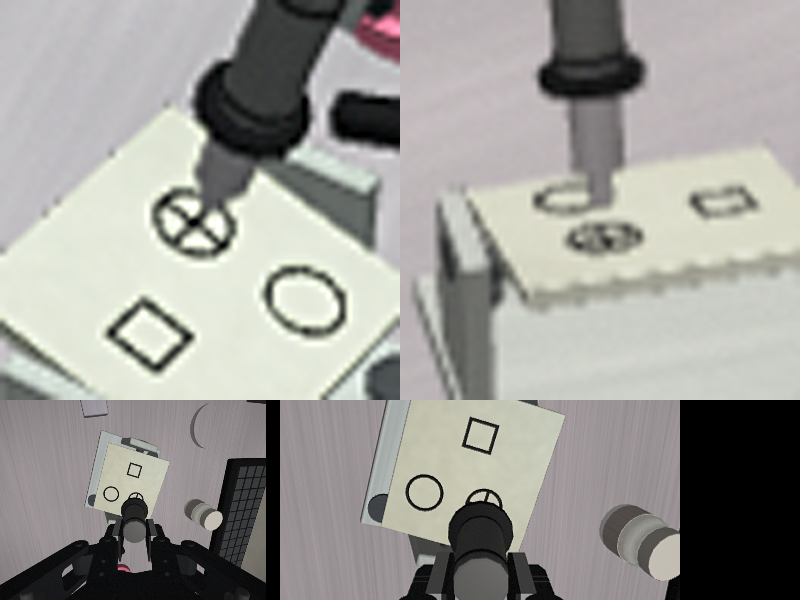

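The side crop shows the tip end at (207,210) and the cross at (193,222); the scene crop shows tip (598,207), cross (604,238). The probe looks square to the plate. Computing the difference.

```bash
python3 - <<'E'
from loc import *
D,S=load("side"),load("scene");k=400/66
P=lambda a,b:[(D,297+a[0]/k,223+a[1]/k),(S,303+(b[0]-400)/k,175+b[1]/k)]
s=env.read_state();R=Rq(s["orientation"])
t=tri(P((207,210),(598,206)));c=tri(P((193,222),(604,238)));n=-R[:,2]
print(t,c,R.T@(c-t)); print(s["tcp_pos"]+R[:,2]*.076)
for o,X in((P((207,210),(598,206)),t),(P((193,222),(604,238)),c)): print([(proj(d,X)-[u,v]).round(2) for d,u,v in o])
E
```

```text
[0.56278805 0.0055055  0.08251678] [0.56836427 0.00359672 0.07394665] [-0.00113494  0.00294853  0.00990974]
[0.56459523 0.00606949 0.08469105]
[array([ 0.17, -0.1 ]), array([0.16, 0.1 ])]
[array([-0.27,  0.16]), array([-0.24, -0.15])]
```

Emit:
send_rows(commands=[{"x": -0.0012, "y": 0.0025, "z": 0.002, "turn": 0}, {"x": 0, "y": 0, "z": 0.003, "turn": 0}, {"x": 0, "y": 0, "z": 0.001, "turn": 0}, {"x": 0, "y": 0, "z": 0, "turn": 0}, {"x": 0, "y": 0, "z": 0, "turn": 0}, {"x": 0, "y": 0, "z": 0, "turn": 0}])

```text
time: 20.3
tcp_pos: [0.5471, 0.0106, 0.1518]
orientation: [0.128, 0.7, 0.699, 0.07]
contact_force: [-0.4, -0.2, -1.2]
grip_width: 0.0213
grip_force: 40.2
```

```bash
cat > av.py <<'E'
from h import *
import os
F=[];P=[];Z=[]
for i in range(8):
    s=env.read_state();R=Rq(s["orientation"]);F.append(R.T@s["contact_force"]);P.append(s["tcp_pos"]);Z.append(R[:,2]);env.get_image("side")
z=np.mean(Z,0);n=-z;p=np.mean(P,0);F=np.array(F)
print(s["time"],"p",p.round(4),"tipFK",(p+z*.076).round(4),"F tool",F.mean(0).round(2),"sd",F.std(0).round(2),"tilt",np.degrees(np.arccos(-z[2])).round(2),np.degrees(np.arctan2(z[1],z[0])).round(1), "height over est. plane",(((p+z*.076)-[.5690,.0036,.0739])@n).round(4))
E
python3 av.py
```

```text
20.65 p [0.5472 0.0106 0.1519] tipFK [0.5682 0.0044 0.0791] F tool [ 0.48 -0.47  2.03] sd [0.41 0.36 0.66] tilt 16.81 -16.4 height over est. plane 0.0053
```

Emit:
send_rows(commands=[{"x": 0, "y": 0, "z": 0.001, "turn": 0}, {"x": 0, "y": 0, "z": 0.001, "turn": 0}, {"x": 0, "y": 0, "z": 0.001, "turn": 0}, {"x": 0, "y": 0, "z": 0.001, "turn": 0}, {"x": 0, "y": 0, "z": 0, "turn": 0}, {"x": 0, "y": 0, "z": 0, "turn": 0}])

```text
time: 21.3
tcp_pos: [0.5482, 0.0102, 0.148]
orientation: [0.128, 0.7, 0.699, 0.07]
contact_force: [0.4, -0.4, -2.0]
grip_width: 0.0218
grip_force: 40.3
```

```bash
python3 av.py
```

```text
21.65 p [0.5482 0.0102 0.148 ] tipFK [0.5693 0.004  0.0752] F tool [ 0.19 -0.17  1.64] sd [0.25 0.56 0.38] tilt 16.8 -16.4 height over est. plane 0.0012
```

Emit:
send_rows(commands=[{"x": 0, "y": 0, "z": 0.001, "turn": 0}, {"x": 0, "y": 0, "z": 0.001, "turn": 0}, {"x": 0, "y": 0, "z": 0.001, "turn": 0}, {"x": 0, "y": 0, "z": 0, "turn": 0}, {"x": 0, "y": 0, "z": 0, "turn": 0}])

```text
time: 22.2
tcp_pos: [0.5491, 0.01, 0.1452]
orientation: [0.128, 0.7, 0.699, 0.07]
contact_force: [-1.5, 0.8, 0.8]
grip_width: 0.0215
grip_force: 40.4
```

```bash
python3 av.py
```

```text
22.55 p [0.5491 0.01   0.1452] tipFK [0.5702 0.0038 0.0724] F tool [ 0.67 -1.08 -0.61] sd [0.4  0.42 0.6 ] tilt 16.8 -16.4 height over est. plane -0.0017
```

Emit:
send_rows(commands=[{"x": 0, "y": 0, "z": 0.001, "turn": 0}, {"x": 0, "y": 0, "z": 0.0005, "turn": 0}, {"x": 0, "y": 0, "z": 0, "turn": 0}, {"x": 0, "y": 0, "z": 0, "turn": 0}, {"x": 0, "y": 0, "z": 0, "turn": 0}])

```text
time: 23.1
tcp_pos: [0.5496, 0.0099, 0.1438]
orientation: [0.128, 0.7, 0.699, 0.07]
contact_force: [-1.4, 0.4, -0.5]
grip_width: 0.0214
grip_force: 40.5
```

```bash
python3 av.py; python3 av.py; python3 - <<'E'
from fit import *
# plate tilt check: outline of plate/marks before & after in side view, away from the probe
a=cv2.imread("pics/side0.png")[:,:,::-1]; D=snap("side"); b=D["image"]
for nm,(x,y) in {"ring":(347,272),"square":(321,279),"cornerL":(291,272),"cornerB":(333,304)}.items():
    t=a[y-9:y+10,x-9:x+10].copy(); r=cv2.matchTemplate(b[y-14:y+15,x-14:x+15].copy(),t,cv2.TM_CCOEFF_NORMED)
    _,m,_,l=cv2.minMaxLoc(r);print(nm,round(m,3),l[0]-5,l[1]-5)
E
```

```text
23.45 p [0.5495 0.0098 0.1437] tipFK [0.5706 0.0036 0.071 ] F tool [-0.   -1.05 -0.67] sd [0.42 0.67 0.37] tilt 16.81 -16.4 height over est. plane -0.0032
23.85 p [0.5495 0.0098 0.1437] tipFK [0.5706 0.0036 0.071 ] F tool [ 0.18 -1.   -0.57] sd [0.41 0.46 0.44] tilt 16.81 -16.4 height over est. plane -0.0033
ring 1.0 0 0
square 1.0 0 0
cornerL 0.999 0 0
cornerB 0.999 0 0
```

Emit:
send_rows(commands=[{"x": 0, "y": 0, "z": 0.0007, "turn": 0}, {"x": 0, "y": 0, "z": 0.0005, "turn": 0}, {"x": 0, "y": 0, "z": 0, "turn": 0}, {"x": 0, "y": 0, "z": 0, "turn": 0}, {"x": 0, "y": 0, "z": 0, "turn": 0}])

```text
time: 24.45
tcp_pos: [0.5499, 0.0098, 0.1426]
orientation: [0.128, 0.7, 0.699, 0.07]
contact_force: [-1.7, -0.5, 1.6]
grip_width: 0.0217
grip_force: 40.5
```

```bash
python3 av.py; python3 av.py; python3 av.py; python3 - <<'E'
from fit import *
D=snap("side");S=snap("scene")
s=env.read_state();R=Rq(s["orientation"]);p=s["tcp_pos"]
# visible nose: measure nose end -> plate along the axis, ASCII of side crop rows along projected axis
for d in(D,S):
    g=cv2.cvtColor(d["image"],cv2.COLOR_RGB2GRAY).astype(np.float32)
    b=(-.0018,-.0006,-.0022)
    line=[]
    for k in range(20,84,2):
        u,v=proj(d,p+R[:,2]*k/1000+b); line.append((k,int(cv2.getRectSubPix(g,(1,1),(float(u),float(v)))[0,0])))
    print(line)
for nm,n in(("side",D),):
    a=cv2.imread("pics/side0.png")[:,:,::-1]
    for q,(x,y) in {"ring":(347,272),"square":(321,279)}.items():
        t=a[y-9:y+10,x-9:x+10].copy(); r=cv2.matchTemplate(n["image"][y-14:y+15,x-14:x+15].copy(),t,cv2.TM_CCOEFF_NORMED);_,m,_,l=cv2.minMaxLoc(r);print(q,round(m,3),l)
E
```

```text
24.8 p [0.5499 0.0098 0.1426] tipFK [0.5709 0.0036 0.0698] F tool [ 0.28 -0.7  -1.29] sd [0.43 0.49 0.57] tilt 16.81 -16.4 height over est. plane -0.0044
25.2 p [0.5499 0.0098 0.1426] tipFK [0.5709 0.0036 0.0698] F tool [ 0.3  -0.66 -1.29] sd [0.61 0.46 0.39] tilt 16.8 -16.4 height over est. plane -0.0045
25.6 p [0.5498 0.0098 0.1425] tipFK [0.5709 0.0035 0.0698] F tool [ 0.13 -0.78 -1.11] sd [0.73 0.41 0.4 ] tilt 16.8 -16.4 height over est. plane -0.0045
[(20, 57), (22, 58), (24, 59), (26, 61), (28, 50), (30, 36), (32, 31), (34, 52), (36, 42), (38, 25), (40, 27), (42, 25), (44, 17), (46, 7), (48, 42), (50, 74), (52, 99), (54, 97), (56, 94), (58, 92), (60, 94), (62, 94), (64, 93), (66, 90), (68, 98), (70, 130), (72, 184), (74, 215), (76, 251), (78, 235), (80, 166), (82, 80)]
[(20, 79), (22, 63), (24, 33), (26, 60), (28, 62), (30, 32), (32, 21), (34, 18), (36, 44), (38, 87), (40, 118), (42, 127), (44, 128), (46, 127), (48, 126), (50, 126), (52, 126), (54, 126), (56, 127), (58, 125), (60, 126), (62, 124), (64, 121), (66, 119), (68, 113), (70, 92), (72, 96), (74, 134), (76, 190), (78, 212), (80, 215), (82, 209)]
ring 1.0 (5, 5)
square 1.0 (5, 5)
```

```bash
python3 -c "
from h import *
print(env.hand_in())"
```

```text
the job is handed in; nothing more can be done
None
```

The probe was zeroed on the steel reference disc for over a second. I then handed in at about 26 s with it held on the cross-in-ring spot, within about 1° of square to the plate, with the tip about 5 mm in; the side view shows the plate did not move.

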